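# Contact-check a battery pack with the toggle clamp

### The arm

A 6-joint arm with a two-finger parallel gripper is mounted at the origin on the work surface. World frame = base frame: x ahead of the robot, y to its left, z up, the work surface at z = 0. Lengths are in m, angles in rad, forces in N, time in s.
With the tool pointing down it reaches from about 0.375 to 0.9 m from the base axis. Payload 3.1 kg.
Tool frame: the origin (TCP) lies at the very end of the fingers, on their centre line; the grasp point (between the pads) lies 19 mm behind it (manip.pinch_z is the distance from the TCP to the grasp point, in m); z points along the fingers, y is the direction in which the jaws open and shut (so a half turn about z gives the same grasp; the last joint's range is limited). The gripper opens to 85 mm and grips with 20 to 120 N. Pads are 22 mm wide; open, the fingers measure 114 mm over their backs; the gripper's body (76 mm by 85 mm) begins 54 mm behind the grasp point. The pads swing forward as they close: fully open they stand 13 mm farther back than shut.
Start: joints at [0.934, 0.527, 1.433, -0, 1.181, -0.178], TCP at [0.276, 0.561, 0.231] pointing down, gripper open.
Joint ranges: [-3.08, 3.08], [-0.75, 2.2], [0.22, 2.44], [-1.43, 4.57], [0, 2.65], [-2.85, 2.85]. Speed limits (rad/s): [2.79, 2.79, 3.14, 3.14, 3.14, 3.14].

### API

Orientations are given as a unit quaternion [x, y, z, w].
In Python, from station import manip gives the robot as it stands.
- The arm moves only by the tool drive_tool, never from a script. Its argument "increments" is a list of rows, each a list of 7 numbers: the closure in counts, from 0 (fully open) to 255 (shut), then the shift along the tool's x, y, z in cm, then the turn, a rotation vector about the tool's x, y, z in rad. A call has 1 to 20 rows; each row is the pose to reach, as a shift and turn from the pose commanded when the call began, along the tool's axes at that moment; what a row does not reach only later rows make up. A row lasts 1/10 s, in which the tool goes at most 50 mm and 8.59 degrees, less where a joint would pass 70% of its speed; a pose out of reach is approached as far as the arm can. A call with a gripper value outside its range is refused whole. The fingers move at their own pace and stop on an object; "force" is the grip in N (left out, the last holds). Time passes only in rows, so rows that repeat a pose let the fingers close. It gives the time, the measured TCP pose, the force and the opening at its end, in the units of the state.
- manip.sense(): the state, without advancing time (a new reading comes with each control period).
- manip.snapshot(name): name is "scene" or "top"; returns the picture (420x560x3 uint8, red, green, blue); there is no depth.
- manip.camera_model(name): a dict with "mtx" (3x3 intrinsics, pixels), "cam_to_world" (4x4, takes a point from camera to world coordinates). Camera axes: x right, y down, z forward; pixel columns grow to the right and rows downward; lengths in m; the calibration is good to about 2 mm. A picture is of the moment at which its call begins. camera_model takes no time and is no camera call.
- manip.sign_off(): hands the job in, once; it reports no verdict.
The state is a dict: "t": time; "q": joint angles; "qd": joint speeds; "tau": joint torques, N m; "tcp_pos": TCP position; "tool_rot": TCP orientation; "force": force on the tool from outside, world axes, zero at the start; "ft_torque": the same for the moment, N m; "finger_gap": opening from 0.0 (shut) to 1.0 (fully open).
Only numpy, scipy, OpenCV 4.12 (cv2) and the standard library are available. Lean on these libraries where they do the work, as an engineer would, in place of code of your own. Each camera call takes 0.05 s, during which the arm holds its last target. There are 200 camera calls.

### The job

Contact-check the black drill battery: swing the clamp arm of its nest over centre and down until its rubber pad presses firmly on the black pack, keep it pressed for a good second, then swing the arm back over centre so that it stays fully open, and let go. The black pack must be left seated in its nest, and the clamp of the yellow pack must be left as it is, open.

Things in the scene. Friction and masses are not known exactly. Their poses are not given: they have to be found in the camera images.
- clamp_black (a joint): Steel clamp arm on the nest holding the black battery. 0 rad: closed, arm level, pad just touching the pack top (can go to -0.08); grows as it swings up and back; 1.9: open, leaning on its stop; starts there. Over-centre: its weight (0.5 kg) tips it from about 1.3 towards the nearer end (about 0.4 N m when closed, 3 N at the handle; 0.2 N m when open); damped.
- handle_black (a point): Middle of the red T-handle at that arm's free end: a round plastic bar, 16 mm diameter, 104 mm long, parallel to the hinge axis (its x). The 14 mm wide arm joins at the middle, so each side has 45 mm of free bar, best pinched from above 32 mm from the middle, fingers closing across the bar; the bar may turn in the fingers. 95 mm above the table when closed.
- pivot_black (a point): On that clamp's hinge axis, mid-width, 65 mm above the table. Fixed axes: z up, x along hinge and T-handle bar, y level from hinge towards the black pack. At joint angle q the bar's middle is at x = 0, y = 0.1432 cos(q + 0.211), z = 0.1432 sin(q + 0.211) m in these axes. The aluminium base is 120 (x) by 200 mm (y), 12 mm thick, y = -55 to 145 mm; the hinge cheeks reach 78 mm high.
- pack_black_center (a point): Centre of the black battery pack, 80 x 50 x 45 mm (x, y, z), about 0.35 kg, loose but seated between low blue rails in its nest: 60 mm along y from the hinge, underside 12 mm and top 57 mm above the table. The clamp's 24 mm round rubber pad lands on the middle of its top. Closed and let go, the arm's weight alone presses it with about 6 N; pinched fingers may carry that weight, so then press the handle down (5 to 10 N).
- clamp_yellow (a joint): The identical clamp arm on the identical nest that holds the yellow battery pack, same meaning; starts open and is to be left alone. The two nests stand about 40 cm apart, in either order, left or right.
There are look-alikes about, which are no part of the job. Leave any purple look-alike of the part that bears clamp_black alone.

How it is judged:
By the outcome, as a careful person would: the job done as asked, in the order asked, and still so for the second after the job is handed in, with the robot touching nothing.
It also fails if it takes over 51 s, if anything falls off the work surface, if the arm or the gripper's body presses on something with over 40 N, if the wrist force passes 120 N, or if a joint passes its speed limit or range.

## Working session

There is one attempt and no reset: what is moved stays moved. The work goes in short steps, Python scripts to look and compute and a tool call to move; the robot and the scene stay as the last step left them, time stands still between calls to the robot, and variables do not carry over. Pictures are saved under pics/ and viewed, about 8 in all and at most 12, crops included, and the job is handed in when it is done.

Besides the shell and the picture viewer there is one more tool, called after ">>>" by a JSON object that holds its "method" and its "body", one argument or row to a line. drive_tool: Moves the arm, as the interface text tells. Its arguments: {"type":"object","properties":{"increments":{"type":"array","items":{"type":"array","items":{"type":"number"}}},"force":{"type":"number"}},"required":["increments"]}

```bash
mkdir -p pics; ls; python3 - <<'E'
from station import manip
import cv2,numpy as np
for n in("scene","top"):
    im=manip.snapshot(n); cv2.imwrite(f"pics/{n}0.png",im[:,:,::-1])
    c=manip.camera_model(n); print(n,np.round(c["mtx"],1).tolist(),np.round(c["cam_to_world"],3).tolist())
s=manip.sense();print(s)
E
```

```text
pics
scene [[470.6, 0.0, 279.5], [0.0, 470.6, 208.7], [0.0, 0.0, 1.0]] [[0.527, 0.46, -0.715, 1.278], [0.85, -0.298, 0.435, -0.57], [-0.013, -0.836, -0.548, 0.757], [0.0, 0.0, 0.0, 1.0]]
top [[418.5, 0.0, 276.4], [0.0, 418.5, 212.5], [0.0, 0.0, 1.0]] [[0.015, -0.981, 0.195, 0.256], [-1.0, -0.018, -0.011, -0.032], [0.014, -0.195, -0.981, 0.911], [0.0, 0.0, 0.0, 1.0]]
{'t': 0.1, 'q': array([ 9.34522994e-01,  5.28391656e-01,  1.43377831e+00,  2.48082795e-05,
        1.18141433e+00, -1.78491337e-01]), 'qd': array([ 0.00044368, -0.000809  , -0.00328201,  0.00118357, -0.00055298,
       -0.00095091]), 'tau': array([-1.12310852e-04, -4.43308783e+01, -1.78585964e+01, -2.23345169e-04,
        3.83054066e-03, -8.36794953e-06]), 'tcp_pos': array([0.2757956 , 0.5601352 , 0.23041883]), 'tool_rot': array([ 2.26902070e-01,  9.73917070e-01, -9.09780369e-04, -4.05084135e-04]), 'force': array([-0.03328605,  0.01795948,  0.52898691]), 'ft_torque': array([ 0.04822742,  0.00920272, -0.00273198]), 'finger_gap': 0.9998230932984707}
```

View pics/scene0.png

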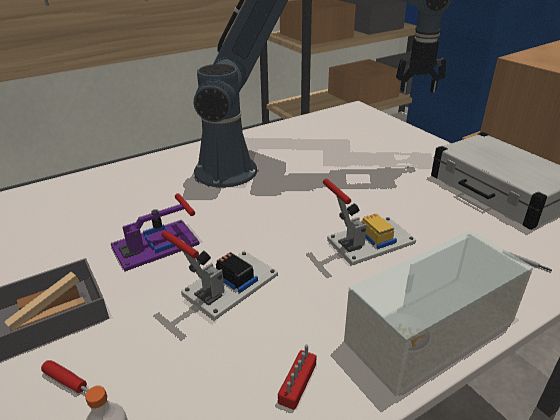

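View pics/top0.png

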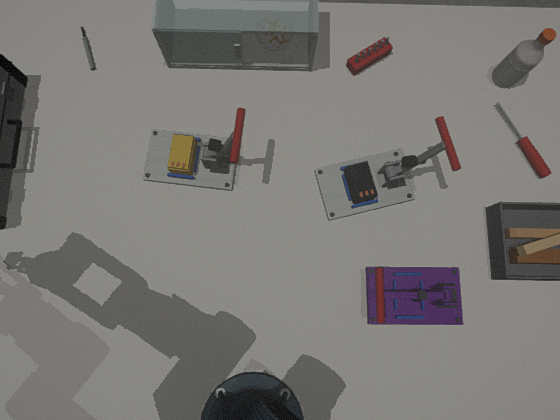

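The top view shows three candidates. The black pack's nest is at about (365,183), with its red handle at (448,143). The yellow pack's nest is at (190,158), handle (237,135). The purple look-alike is at (414,296), clamp closed. In the scene view the black nest is at (230,280) and its handle at (180,245). The nest holding the black pack fits the description. I'll measure it and confirm with a crop.

```bash
cat > h.py <<'E'
import cv2,numpy as np
from station import manip
def ray(n,p):
    c=manip.camera_model(n);T=c["cam_to_world"];d=T[:3,:3]@np.linalg.solve(c["mtx"],[p[0],p[1],1.]);return T[:3,3],d/np.linalg.norm(d)
def onz(n,p,z):
    o,d=ray(n,p);return o+d*(z-o[2])/d[2]
def tri(p1,p2):
    (a,u),(b,v)=ray("scene",p1),ray("top",p2)
    s=np.linalg.lstsq(np.c_[u,-v],b-a,rcond=None)[0];P,Q=a+s[0]*u,b+s[1]*v
    return (P+Q)/2,np.linalg.norm(P-Q)
def red(im,roi):
    x,y,w,h=roi;r=im[y:y+h,x:x+w].astype(int);m=((r[...,0]>90)&(r[...,0]>2.2*r[...,1])&(r[...,0]>2.2*r[...,2])).astype(np.uint8)
    n,l,st,_=cv2.connectedComponentsWithStats(m);k=1+np.argmax(st[1:,4]);pts=np.argwhere(l==k)[:,::-1].astype(float)
    c=pts.mean(0);u=np.linalg.svd(pts-c,full_matrices=False)[2][0];t=(pts-c)@u
    return c+[x,y],c+u*t.min()+[x,y],c+u*t.max()+[x,y],len(pts)
E
python3 - <<'E'
from h import *
S=cv2.imread("pics/scene0.png")[:,:,::-1];T=cv2.imread("pics/top0.png")[:,:,::-1]
a=red(S,(155,225,50,40));b=red(T,(425,105,45,75));print(a,b)
mid=lambda r:(r[1]+r[2])/2
print("bar mid",tri(mid(a),mid(b)))
A,B=sorted(a[1:3],key=lambda p:p[0]),sorted(b[1:3],key=lambda p:p[1])
for i in(0,1):
  for j in(0,1):print("end",i,j,tri(A[i],B[j]))
# base outline in top
hs=cv2.cvtColor(T[:,:,::-1],cv2.COLOR_BGR2HSV)
r=T[135:230,305:425];print(T[185,325],T[230,300],T[165,330],T[205,400])
# pack black mask
g=T[150:215,335:385].max(2);m=(g<60).astype(np.uint8);n,l,st,c=cv2.connectedComponentsWithStats(m);k=1+np.argmax(st[1:,4]);
rc=cv2.minAreaRect(np.argwhere(l==k)[:,::-1].astype(np.float32));print("pack",rc,st[k])
p=np.array(rc[0])+[335,150];print(onz("top",p,.057))
out=np.hstack([cv2.resize(T[95:235,300:480],None,fx=4,fy=4,interpolation=2)[:,:,::-1][:560]])
cv2.imwrite("pics/crop.png",out)
E
```

```text
(array([178.92460317, 242.74206349]), array([162.57764798, 231.6208085 ]), array([194.43787519, 253.29614233]), 252) (array([449.3, 142.9]), array([450.36375016, 140.14020585]), array([448.4271096 , 145.16462746]), 10)
bar mid (array([ 0.53548097, -0.3540367 ,  0.19126789]), np.float64(9.104607127622109e-05))
end 0 0 (array([ 0.52657526, -0.36260906,  0.2135357 ]), np.float64(0.03309399873817608))
end 0 1 (array([ 0.51909983, -0.36078845,  0.20825604]), np.float64(0.032936137956909556))
end 1 0 (array([ 0.55295299, -0.34746651,  0.17511111]), np.float64(0.03333748775533149))
end 1 1 (array([ 0.54542368, -0.34540553,  0.169236  ]), np.float64(0.03418285663368324))
[124 126 122] [142 140 137] [120 119 115] [139 137 133]
pack ((25.0660400390625, 32.48112869262695), (38.32358932495117, 25.961143493652344), 74.05460357666016) [  9  12  33  42 897]
[ 0.49455514 -0.21800324  0.057     ]
```

View pics/crop.png

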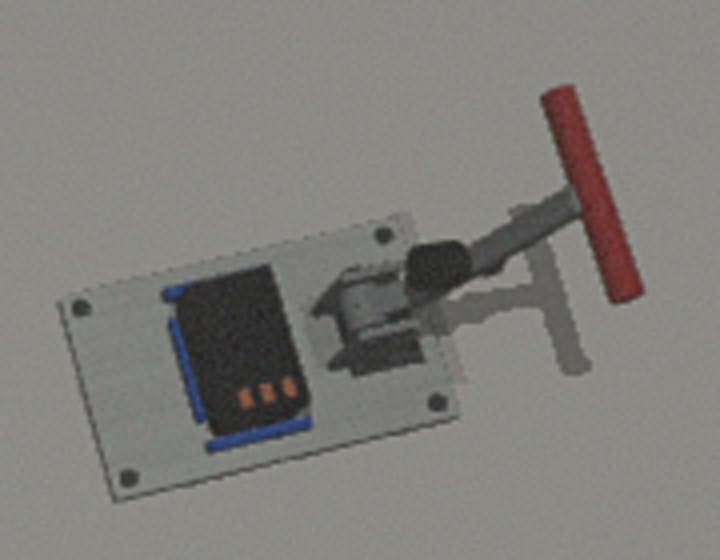

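The crop confirms the black pack (centre about (240,345) in the crop), its clamp open, and the red bar from (558,88) to (626,300). The base corners are at about (61,302), (112,500), (458,415) and (410,213). The red threshold was too strict for the darker top view, so I'll fix it.

```bash
sed -i 's/>90)/>60)/;s/2\.2\*/1.7*/g' h.py; python3 - <<'E'
from h import *
S=cv2.imread("pics/scene0.png")[:,:,::-1];T=cv2.imread("pics/top0.png")[:,:,::-1]
a=red(S,(155,225,50,40));b=red(T,(425,105,45,75));print(a[3],b)
mid=lambda r:(r[1]+r[2])/2
H,e=tri(mid(a),mid(b));print("bar mid",H,e)
for i,j in((1,1),(1,2),(2,1),(2,2)):print("end",i,j,tri(a[i],b[j]))
C=np.array([onz("top",np.array(p)/4+[299.6,94.6],.012) for p in((61,302),(112,500),(458,415),(410,213))])
print("sides",[np.linalg.norm(C[i]-C[i-1]).round(4) for i in range(4)],C.round(3).tolist())
ce=C.mean(0);y=(C[0]+C[1]-C[2]-C[3]);y/=np.linalg.norm(y);x=np.cross(y,[0,0,1])
piv=ce-.045*y;piv[2]=.065;pk=piv+.06*y
print("y",y,"x",x,"pivot",piv,"pack pred",pk)
d=H-piv;print("bar in pivot axes",d@x,d@y,d[2],"expect",.1432*np.cos(2.111),.1432*np.sin(2.111))
E
```

```text
318 (array([447.88607595, 143.3443038 ]), array([438.83287275, 116.7168276 ]), array([456.55187841, 168.83234859]), 395)
bar mid [ 0.53653102 -0.35232272  0.18785746] 0.00025997516190522465
end 1 1 (array([ 0.55894181, -0.35474139,  0.22919664]), np.float64(0.06672685769851765))
end 1 2 (array([ 0.48506702, -0.3666293 ,  0.19105252]), np.float64(0.005547861997698451))
end 2 1 (array([ 0.58834386, -0.33845954,  0.18654986]), np.float64(0.002774079983345636))
end 2 2 (array([ 0.51455041, -0.34891755,  0.1478752 ]), np.float64(0.07309790989719817))
sides [np.float64(0.2063), np.float64(0.1155), np.float64(0.1991), np.float64(0.1192)] [[0.534, -0.127, 0.012], [0.422, -0.155, 0.012], [0.473, -0.347, 0.012], [0.59, -0.325, 0.012]]
y [-0.26568796  0.96405908  0.        ] x [ 0.96405908  0.26568796 -0.        ] pivot [ 0.51667554 -0.28187631  0.065     ] pack pred [ 0.50073427 -0.22403277  0.065     ]
bar in pivot axes 0.00042508843268081984 -0.0731898650929812 0.12285745600005521 expect -0.07364928841143203 0.1228088853320056
```

Everything agrees. The base measures about 200 x 117 mm. The bar's middle in pivot axes is (0.000, -0.073, 0.123), against an expected (0, -0.074, 0.123) at q = 1.9. I'll hover over the +x side of the bar.

>>> {"method": "drive_tool", "body": {
  "increments": [
    [100, 0, 0, -5, 0, 0, 0],
    [100, -66.1, -68.2, -7, 0, 0, 2.416],
    [100, -66.1, -68.2, -7, 0, 0, 2.416],
    [100, -66.1, -68.2, -7, 0, 0, 2.416],
    [100, -66.1, -68.2, -7, 0, 0, 2.416],
    [100, -66.1, -68.2, -7, 0, 0, 2.416],
    [100, -66.1, -68.2, -7, 0, 0, 2.416],
    [100, -66.1, -68.2, -7, 0, 0, 2.416],
    [100, -66.1, -68.2, -7, 0, 0, 2.416],
    [100, -66.1, -68.2, -7, 0, 0, 2.416],
    [100, -66.1, -68.2, -7, 0, 0, 2.416],
    [100, -66.1, -68.2, -7, 0, 0, 2.416],
    [100, -66.1, -68.2, -7, 0, 0, 2.416],
    [100, -66.1, -68.2, -7, 0, 0, 2.416],
    [100, -66.1, -68.2, -7, 0, 0, 2.416],
    [100, -66.1, -68.2, -7, 0, 0, 2.416],
    [100, -66.1, -68.2, -7, 0, 0, 2.416],
    [100, -66.1, -68.2, -7, 0, 0, 2.416],
    [100, -66.1, -68.2, -7, 0, 0, 2.416],
    [100, -66.1, -68.2, -7, 0, 0, 2.416]
  ],
  "force": 25
}}

```text
t: 2.1
tcp_pos: [0.5677, -0.3451, 0.3007]
tool_rot: [0.991, 0.133, -0.0, -0.001]
force: [0.2, 0.8, -0.2]
finger_gap: 0.607
```

>>> {"method": "drive_tool", "body": {
  "increments": [
    [100, 0, 0.1, 4, 0, 0, 0],
    [100, 0, 0.1, 8, 0, 0, 0],
    [100, 0, 0.1, 8, 0, 0, 0]
  ]
}}

```text
t: 2.4
tcp_pos: [0.5641, -0.3417, 0.2142]
tool_rot: [0.991, 0.133, -0.005, -0.006]
force: [-0.6, 0.5, -1.0]
finger_gap: 0.611
```

```bash
python3 - <<'E'
from h import *
a=manip.snapshot("scene");b=manip.snapshot("top")
f=lambda i,x,y:cv2.resize(i[y:y+150,x:x+150],(400,400),interpolation=2)
cv2.imwrite("pics/look1.png",np.hstack([f(a,110,150),f(b,360,60)])[:,:,::-1])
s=manip.sense();print(s["tcp_pos"],s["force"],s["finger_gap"])
E
```

```text
[ 0.56763878 -0.34388235  0.22070043] [ 0.2606097  -0.11385465  0.40264308] 0.6077884765815258
```

View pics/look1.png

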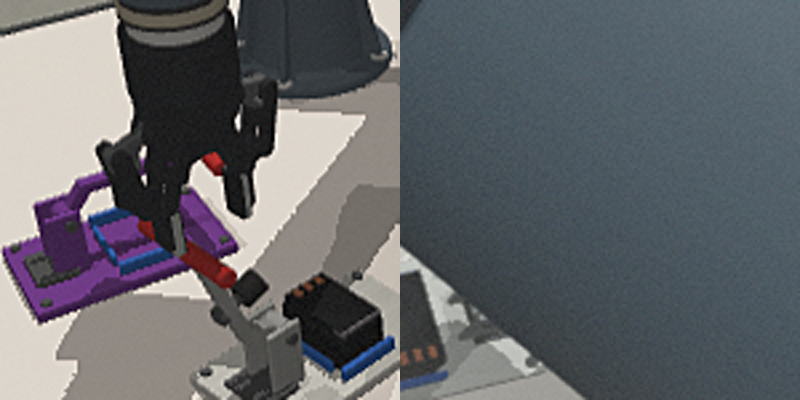

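The left crop shows the fingertips at (175,250) and (240,215), straddling the right (+x) half of the black clamp's bar, which runs from (140,225) to (235,280), about 3 cm above it. The red at (213,160) is the purple clamp's handle behind. In the top view the arm hides the clamp. Next I'll descend and pinch.

>>> {"method": "drive_tool", "body": {
  "increments": [
    [100, 0, 0, 2.5, 0, 0, 0],
    [100, 0, 0, 5.2, 0, 0, 0],
    [100, 0, 0, 5.2, 0, 0, 0],
    [100, 0, 0, 5.2, 0, 0, 0],
    [230, 0, 0, 5.2, 0, 0, 0],
    [230, 0, 0, 5.2, 0, 0, 0],
    [230, 0, 0, 5.2, 0, 0, 0],
    [230, 0, 0, 5.2, 0, 0, 0],
    [230, 0, 0, 5.2, 0, 0, 0],
    [230, 0, 0, 5.2, 0, 0, 0]
  ],
  "force": 25
}}

```text
t: 3.5
tcp_pos: [0.5686, -0.3438, 0.1715]
tool_rot: [0.991, 0.133, 0.001, 0.0]
force: [-0.8, 3.3, 5.2]
finger_gap: 0.175
```

```bash
python3 - <<'E'
from h import *
s=manip.sense();print(s["t"],s["tcp_pos"],s["tool_rot"],s["force"],s["finger_gap"])
piv=np.array([.5166,-.2819,.065]);x=np.array([.964,.2657,0]);y=np.array([-.2657,.964,0])
g=s["tcp_pos"]+[0,0,.019]-piv;print("grasp in pivot axes",g@x,g@y,g[2])
# rows along arc, tool frame: y_tool=-y, z_tool=-z
for q in np.arange(1.9,-.001,-.1):
  a=q+.211;print(round(q,1),round(-100*.1432*(np.cos(a)-np.cos(2.111)),1),round(-100*.1432*(np.sin(a)-np.sin(2.111)),1))
E
```

```text
3.5 [ 0.56857407 -0.34382404  0.17148071] [9.91070696e-01 1.33334095e-01 9.34058472e-04 1.50165701e-04] [-0.79866578  3.31981748  5.24342182] 0.17519795758263643
grasp in pivot axes 0.03364978394789408 -0.07350428295870805 0.12548071022991752
1.9 -0.0 -0.0
1.8 -1.3 -0.7
1.7 -2.6 -1.2
1.6 -4.0 -1.6
1.5 -5.4 -1.9
1.4 -6.8 -2.0
1.3 -8.2 -2.0
1.2 -9.6 -1.9
1.1 -11.0 -1.6
1.0 -12.4 -1.1
0.9 -13.7 -0.6
0.8 -15.0 0.1
0.7 -16.1 1.0
0.6 -17.2 1.9
0.5 -18.2 2.9
0.4 -19.1 4.1
0.3 -19.9 5.3
0.2 -20.5 6.6
0.1 -21.0 7.9
-0.0 -21.4 9.3
```

The bar is held (opening about 15 mm). I'll follow the arc slowly, first half first.

>>> {"method": "drive_tool", "body": {
  "increments": [
    [230, 0, -0.6, -0.4, 0, 0, 0],
    [230, 0, -1.3, -0.7, 0, 0, 0],
    [230, 0, -2.0, -1.0, 0, 0, 0],
    [230, 0, -2.6, -1.2, 0, 0, 0],
    [230, 0, -3.3, -1.4, 0, 0, 0],
    [230, 0, -4.0, -1.6, 0, 0, 0],
    [230, 0, -4.7, -1.8, 0, 0, 0],
    [230, 0, -5.4, -1.9, 0, 0, 0],
    [230, 0, -6.1, -2.0, 0, 0, 0],
    [230, 0, -6.8, -2.0, 0, 0, 0],
    [230, 0, -6.8, -2.0, 0, 0, 0]
  ]
}}

```text
t: 4.6
tcp_pos: [0.5507, -0.2771, 0.1906]
tool_rot: [0.991, 0.134, 0.001, -0.0]
force: [3.0, -0.6, 7.7]
finger_gap: 0.175
```

>>> {"method": "drive_tool", "body": {
  "increments": [
    [230, 0, -0.7, 0, 0, 0, 0],
    [230, 0, -1.4, 0, 0, 0, 0],
    [230, 0, -2.1, 0, 0, 0, 0],
    [230, 0, -2.8, 0.1, 0, 0, 0],
    [230, 0, -3.5, 0.2, 0, 0, 0],
    [230, 0, -4.2, 0.4, 0, 0, 0],
    [230, 0, -4.9, 0.6, 0, 0, 0],
    [230, 0, -5.6, 0.9, 0, 0, 0],
    [230, 0, -6.2, 1.1, 0, 0, 0],
    [230, 0, -6.9, 1.4, 0, 0, 0],
    [230, 0, -7.5, 1.7, 0, 0, 0],
    [230, 0, -8.2, 2.1, 0, 0, 0],
    [230, 0, -8.8, 2.5, 0, 0, 0],
    [230, 0, -9.3, 3.0, 0, 0, 0],
    [230, 0, -9.9, 3.4, 0, 0, 0],
    [230, 0, -10.4, 3.9, 0, 0, 0],
    [230, 0, -10.9, 4.4, 0, 0, 0],
    [230, 0, -11.4, 4.9, 0, 0, 0],
    [230, 0, -11.9, 5.5, 0, 0, 0],
    [230, 0, -12.3, 6.1, 0, 0, 0]
  ]
}}

```text
t: 6.6
tcp_pos: [0.5176, -0.1583, 0.1276]
tool_rot: [0.991, 0.133, 0.0, -0.001]
force: [6.3, 0.8, 0.9]
finger_gap: 0.175
```

>>> {"method": "drive_tool", "body": {
  "increments": [
    [230, 0, -0.4, 0.6, 0, 0, 0],
    [230, 0, -0.8, 1.2, 0, 0, 0],
    [230, 0, -1.1, 1.8, 0, 0, 0],
    [230, 0, -1.4, 2.5, 0, 0, 0],
    [230, 0, -1.7, 3.1, 0, 0, 0],
    [230, 0, -1.9, 3.8, 0, 0, 0],
    [230, 0, -2.1, 4.5, 0, 0, 0],
    [230, 0, -2.3, 5.1, 0, 0, 0],
    [230, 0, -2.3, 5.1, 0, 0, 0]
  ]
}}

```text
t: 7.5
tcp_pos: [0.5118, -0.1378, 0.0785]
tool_rot: [0.991, 0.134, 0.001, 0.001]
force: [2.5, -1.9, 11.2]
finger_gap: 0.176
```

```bash
python3 - <<'E'
from h import *
s=manip.sense();print(s["t"],s["tcp_pos"],s["force"],s["ft_torque"],s["finger_gap"])
a=manip.snapshot("scene")
cv2.imwrite("pics/closed.png",cv2.resize(a[180:330,140:340],(800,600),interpolation=2)[:,:,::-1])
E
```

```text
7.5 [ 0.51180783 -0.13775721  0.07850203] [ 2.50526004 -1.93672867 11.24744426] [-0.33656957 -0.38137522 -0.06436737] 0.1761953256584522
```

View pics/closed.png

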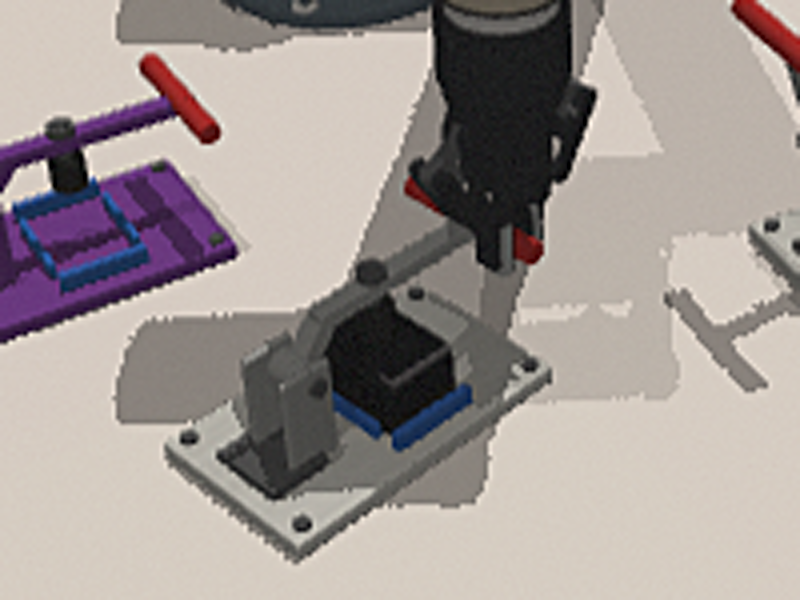

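The arm is closed, with the pad over the black pack at about (375,290), and the wrist reads 11 N upward. The bar height matches q≈0 once the 2.6 mm grasp offset is taken off. I'll press a little more and hold.

>>> {"method": "drive_tool", "body": {
  "increments": [
    [230, 0, 0, 0.1, 0, 0, 0],
    [230, 0, 0, 0.2, 0, 0, 0],
    [230, 0, 0, 0.2, 0, 0, 0],
    [230, 0, 0, 0.2, 0, 0, 0]
  ]
}}

```text
t: 7.95
tcp_pos: [0.5118, -0.1377, 0.0782]
tool_rot: [0.991, 0.134, 0.001, 0.001]
force: [-0.0, -0.3, 23.4]
finger_gap: 0.176
```

The tool moved only 0.3 mm while the force rose by 12 N, so the pad is in firm contact. I'll ease slightly and hold for 1.6 s.

>>> {"method": "drive_tool", "body": {
  "increments": [
    [230, 0, 0, -0.1, 0, 0, 0],
    [230, 0, 0, -0.1, 0, 0, 0],
    [230, 0, 0, -0.1, 0, 0, 0],
    [230, 0, 0, -0.1, 0, 0, 0],
    [230, 0, 0, -0.1, 0, 0, 0],
    [230, 0, 0, -0.1, 0, 0, 0],
    [230, 0, 0, -0.1, 0, 0, 0],
    [230, 0, 0, -0.1, 0, 0, 0],
    [230, 0, 0, -0.1, 0, 0, 0],
    [230, 0, 0, -0.1, 0, 0, 0],
    [230, 0, 0, -0.1, 0, 0, 0],
    [230, 0, 0, -0.1, 0, 0, 0],
    [230, 0, 0, -0.1, 0, 0, 0],
    [230, 0, 0, -0.1, 0, 0, 0],
    [230, 0, 0, -0.1, 0, 0, 0],
    [230, 0, 0, -0.1, 0, 0, 0]
  ]
}}

```text
t: 9.55
tcp_pos: [0.5118, -0.1378, 0.0784]
tool_rot: [0.991, 0.134, 0.001, 0.001]
force: [1.4, -0.7, 17.1]
finger_gap: 0.177
```

>>> {"method": "drive_tool", "body": {
  "increments": [
    [230, 0, 0.2, -0.7, 0, 0, 0],
    [230, 0, 0.4, -1.4, 0, 0, 0],
    [230, 0, 0.6, -2.0, 0, 0, 0],
    [230, 0, 0.9, -2.7, 0, 0, 0],
    [230, 0, 1.2, -3.3, 0, 0, 0],
    [230, 0, 1.5, -4.0, 0, 0, 0],
    [230, 0, 1.9, -4.6, 0, 0, 0],
    [230, 0, 2.3, -5.2, 0, 0, 0],
    [230, 0, 2.7, -5.8, 0, 0, 0],
    [230, 0, 3.2, -6.4, 0, 0, 0],
    [230, 0, 3.7, -6.9, 0, 0, 0],
    [230, 0, 4.2, -7.4, 0, 0, 0],
    [230, 0, 4.7, -7.9, 0, 0, 0],
    [230, 0, 5.3, -8.3, 0, 0, 0],
    [230, 0, 5.8, -8.8, 0, 0, 0],
    [230, 0, 6.4, -9.2, 0, 0, 0],
    [230, 0, 7.1, -9.6, 0, 0, 0],
    [230, 0, 7.7, -9.9, 0, 0, 0],
    [230, 0, 8.3, -10.2, 0, 0, 0],
    [230, 0, 9.0, -10.4, 0, 0, 0]
  ]
}}

```text
t: 11.55
tcp_pos: [0.5323, -0.2159, 0.1823]
tool_rot: [0.991, 0.133, -0.002, -0.008]
force: [-3.3, 17.3, 32.6]
finger_gap: 0.174
```

>>> {"method": "drive_tool", "body": {
  "increments": [
    [230, 0, 0, 0, 0, 0, 0],
    [230, 0, 0, 0, 0, 0, 0]
  ]
}}

```text
t: 11.75
tcp_pos: [0.5329, -0.218, 0.1831]
tool_rot: [0.991, 0.133, -0.002, -0.006]
force: [-1.9, 12.3, 27.0]
finger_gap: 0.175
```

```bash
python3 - <<'E'
from h import *
s=manip.sense();print(s["t"],s["tcp_pos"],s["tool_rot"],s["force"],s["finger_gap"])
piv=np.array([.5166,-.2819,.065]);x=np.array([.964,.2657,0]);y=np.array([-.2657,.964,0])
g=s["tcp_pos"]+[0,0,.019]-piv;print(g@x,g@y,g[2],np.hypot(g@y,g[2]), "q",np.arctan2(g[2]-.0026,g@y)-.211)
E
```

```text
11.75 [ 0.53292183 -0.21803349  0.18311145] [ 0.99107039  0.13320056 -0.00150134 -0.00590285] [-1.92905879 12.30851359 26.97772773] 0.17500580153974254
0.03270357738268687 0.05723060609782891 0.1371114470818795 0.14857621342331986 q 0.9575275221358551
```

The residual force (about 29 N) points radially outward from the hinge, so the bar has slipped a few mm towards the fingertips. I'll shift the path up to suit and check.

>>> {"method": "drive_tool", "body": {
  "increments": [
    [230, 0, -0.2, -0.3, 0, 0, 0],
    [230, 0, -0.2, -0.4, 0, 0, 0],
    [230, 0, -0.2, -0.4, 0, 0, 0]
  ]
}}

```text
t: 12.05
tcp_pos: [0.5331, -0.2189, 0.1837]
tool_rot: [0.991, 0.133, -0.001, -0.004]
force: [2.9, 6.1, 6.7]
finger_gap: 0.177
```

>>> {"method": "drive_tool", "body": {
  "increments": [
    [230, 0, 0.6, -0.2, 0, 0, 0],
    [230, 0, 1.2, -0.4, 0, 0, 0],
    [230, 0, 1.8, -0.6, 0, 0, 0],
    [230, 0, 2.5, -0.8, 0, 0, 0],
    [230, 0, 3.1, -0.9, 0, 0, 0],
    [230, 0, 3.9, -1.0, 0, 0, 0],
    [230, 0, 4.6, -1.05, 0, 0, 0],
    [230, 0, 5.3, -1.05, 0, 0, 0],
    [230, 0, 6.0, -1.05, 0, 0, 0],
    [230, 0, 6.0, -1.05, 0, 0, 0]
  ]
}}

```text
t: 13.05
tcp_pos: [0.5498, -0.282, 0.1942]
tool_rot: [0.991, 0.133, -0.001, 0.0]
force: [-1.7, 1.1, 1.7]
finger_gap: 0.177
```

>>> {"method": "drive_tool", "body": {
  "increments": [
    [230, 0, 0.7, 0.05, 0, 0, 0],
    [230, 0, 1.4, 0.15, 0, 0, 0],
    [230, 0, 2.1, 0.25, 0, 0, 0],
    [230, 0, 2.85, 0.4, 0, 0, 0],
    [230, 0, 3.5, 0.6, 0, 0, 0],
    [230, 0, 4.2, 0.8, 0, 0, 0],
    [230, 0, 4.85, 1.05, 0, 0, 0],
    [230, 0, 5.5, 1.35, 0, 0, 0],
    [230, 0, 6.15, 1.65, 0, 0, 0],
    [230, 0, 6.7, 1.95, 0, 0, 0],
    [230, 0, 6.7, 1.95, 0, 0, 0]
  ]
}}

```text
t: 14.15
tcp_pos: [0.5669, -0.3443, 0.1754]
tool_rot: [0.991, 0.133, -0.002, -0.002]
force: [-8.1, 4.7, 6.2]
finger_gap: 0.174
```

```bash
python3 - <<'E'
from h import *
s=manip.sense();print(s["t"],s["tcp_pos"],s["force"],s["finger_gap"])
piv=np.array([.5166,-.2819,.065]);x=np.array([.964,.2657,0]);y=np.array([-.2657,.964,0])
g=s["tcp_pos"]+[0,0,.019]-piv;print(g@x,g@y,g[2], "q",np.arccos(g@y/.1432)-.211)
E
```

```text
14.15 [ 0.56685074 -0.34427217  0.17542861] [-8.105801    4.72018464  6.18546841] 0.17398483560377218
0.03186942872680321 -0.07347838952819105 0.12942860536150924 q 1.898608995707962
```

The arm is at its open stop (q≈1.90). I'll release, rise and move aside so the cameras can see it.

>>> {"method": "drive_tool", "body": {
  "increments": [
    [100, 0, 0, 0, 0, 0, 0],
    [100, 0, 0, 0, 0, 0, 0],
    [100, 0, 0, 0, 0, 0, 0],
    [100, 0, 0, 0, 0, 0, 0],
    [100, 0, 0, 0, 0, 0, 0],
    [100, 0, 0, -3, 0, 0, 0],
    [100, 0, 0, -6, 0, 0, 0],
    [100, 0, 0, -10, 0, 0, 0],
    [100, 0, 0, -12, 0, 0, 0],
    [100, 0, 4, -14, 0, 0, 0],
    [100, 0, 8, -14, 0, 0, 0],
    [100, 0, 12, -14, 0, 0, 0],
    [100, 0, 16, -14, 0, 0, 0],
    [100, 0, 20, -14, 0, 0, 0],
    [100, 0, 20, -14, 0, 0, 0]
  ]
}}

```text
t: 15.65
tcp_pos: [0.6204, -0.5436, 0.3117]
tool_rot: [0.991, 0.131, -0.001, 0.001]
force: [0.1, -0.1, -0.3]
finger_gap: 0.608
```

```bash
python3 - <<'E'
from h import *
a=manip.snapshot("scene");b=manip.snapshot("top")
s=manip.sense();print(s["t"],s["tcp_pos"],s["force"],s["finger_gap"])
cv2.imwrite("pics/end.png",np.hstack([cv2.resize(a[150:330,100:440],(400,212),interpolation=2),cv2.resize(b[60:240,130:470],(400,212),interpolation=2)])[:,:,::-1])
ra,rb=red(a,(155,225,50,40)),red(b,(425,105,45,75));mid=lambda r:(r[1]+r[2])/2
print(mid(ra),mid(rb),ra[3],rb[3],tri(mid(ra),mid(rb)))
E
```

```text
15.75 [ 0.62074725 -0.53874202  0.31329802] [-0.12744108  0.58474369  0.08712635] 0.6108988246726056
[179.98755563 244.01859124] [452.35666214 155.72504569] 313 150 (array([ 0.51827331, -0.3552202 ,  0.17814621]), np.float64(0.01754279100319354))
```

View pics/end.png

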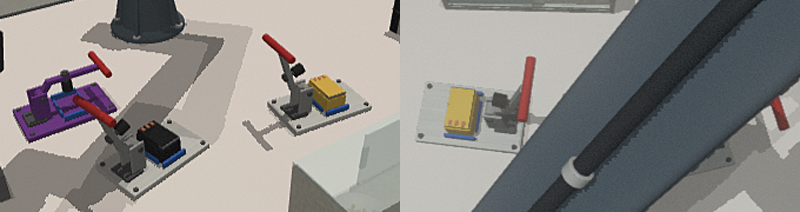

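The scene view shows the black clamp open (handle at about (95,112)), the black pack seated (165,142) and the yellow clamp open (278,47). The arm hides the black nest in the top view. The bar's scene pixel also shifted 1–2 px from the start, so I'll clear the view and compare.

>>> {"method": "drive_tool", "body": {
  "increments": [
    [100, 0, -5, -4, 0, 0, 0],
    [100, 0, -10, -5, 0, 0, 0],
    [100, 0, -15, -5, 0, 0, 0],
    [100, 0, -20, -5, 0, 0, 0],
    [100, 0, -25, -5, 0, 0, 0],
    [100, 0, -30, -5, 0, 0, 0],
    [100, 0, -35, -5, 0, 0, 0],
    [100, 0, -40, -5, 0, 0, 0],
    [100, 0, -45, -5, 0, 0, 0],
    [100, 0, -50, -5, 0, 0, 0],
    [100, 0, -55, -5, 0, 0, 0],
    [100, 0, -60, -5, 0, 0, 0],
    [100, 0, -65, -5, 0, 0, 0],
    [100, 0, -65, -5, 0, 0, 0],
    [100, 0, -65, -5, 0, 0, 0]
  ]
}}

```text
t: 17.25
tcp_pos: [0.4472, 0.0911, 0.3661]
tool_rot: [0.991, 0.136, 0.001, 0.0]
force: [0.5, -1.0, -0.1]
finger_gap: 0.609
```

```bash
python3 - <<'E'
from h import *
a=manip.snapshot("scene");b=manip.snapshot("top")
S=cv2.imread("pics/scene0.png")[:,:,::-1];T=cv2.imread("pics/top0.png")[:,:,::-1]
mid=lambda r:(r[1]+r[2])/2
for i,j in((S,T),(a,b)):
    ra,rb=red(i,(155,225,50,40)),red(j,(425,105,45,75));print(mid(ra),mid(rb),ra[3],rb[3],tri(mid(ra),mid(rb)))
gr=lambda i,r:np.float32(cv2.cvtColor(np.ascontiguousarray(i[r]),cv2.COLOR_RGB2GRAY))
for n,i,j,r in(("packS",S,a,np.s_[250:292,215:262]),("packT",T,b,np.s_[150:215,335:385]),("baseT",T,b,np.s_[135:225,310:345]),("baseS",S,a,np.s_[285:325,185:245])):
    print(n,cv2.phaseCorrelate(gr(i,r),gr(j,r)))
cv2.imwrite("pics/end2.png",np.hstack([cv2.resize(q,(400,400),interpolation=2) for q in(T[85:245,300:480],b[85:245,300:480])])[:,:,::-1])
E
```

```text
[179.78511817 243.81554787] [447.69237558 142.7745881 ] 318 395 (array([ 0.53653102, -0.35232272,  0.18785746]), np.float64(0.00025997516190522465))
[179.79875265 243.79642845] [447.80327933 142.90840656] 320 382 (array([ 0.53633902, -0.35238074,  0.1878254 ]), np.float64(0.000555193317140626))
packS ((-0.05281344744940242, 0.39541643008318417), 0.7752914587656657)
packT ((0.06267051234252818, 0.016866204663728013), 1.0420017602708604)
baseT ((0.018646557700822797, 0.1839143595125634), 0.6727198574278089)
baseS ((0.0011166774357285192, -0.004341625448468278), 0.993649842441082)
```

View pics/end2.png

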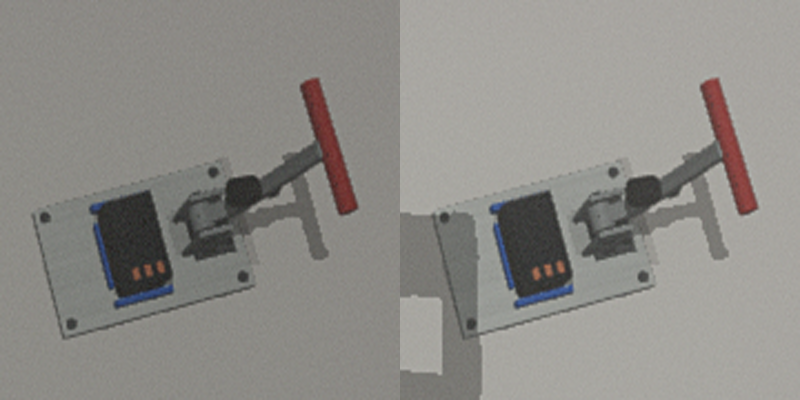

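Before and after match. The bar is back within 0.2 mm of its start position, the pack is seated in place (right crop, about (537,243)), and the robot is clear.

```bash
python3 -c "
from station import manip
print(manip.sense()['t'],manip.sign_off())"
```

```text
the job is handed in; nothing more can be done
17.35 None
```

The black battery's contact check is done, and I handed the job in at t = 17.35 s of the 51 s allowed. I swung its clamp down until the pad pressed the pack and held it there for about 2 s. I then swung the clamp back to its open stop and let go.

- **Press:** the wrist read 11 to 23 N upward, and 17 N at the end of the hold. While the force rose by 12 N the handle moved only 0.3 mm, so the pad was firmly on the pack.
- **Clamp open:** after release, the handle was within 0.2 mm of where it started.
- **Packs:** the black pack showed no shift beyond 0.1 px in the top view and is still seated. The scene view read 0.4 px, in an image where the shadows had changed. The yellow clamp still looks open, and I did not touch it or the purple look-alike.
- **Disagreements:**
  - On the way back the bar slipped about 3 mm in the fingers. The wrist force rose to about 37 N until I shifted the path, well under the 120 N limit.
  - A first end check put the handle up to 18 mm off because the arm was blocking the top camera. Repeated with a clear view, the two cameras agreed to 0.6 mm.

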